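# Find the transport tube whose vial has come loose and sort the tubes

## Robot

A 6-joint arm with a two-finger parallel gripper is mounted at the origin on a cart in front of the work surface, level with it; the furniture and walls round the work are solid. World frame = base frame: x ahead of the robot, y to its left, z up, the work surface at z = 0. Lengths are in m, angles in rad, forces in N, time in s.
With the tool pointing down it reaches from about 0.4 to 0.925 m from the base axis. Payload 3.4 kg.
Tool frame: the origin (TCP) lies midway between the tips of the shut fingers; the grasp point (between the pads) lies 19 mm behind it (bot.tcp_to_grasp is the distance from the TCP to the grasp point, in m); z points along the fingers, y is the line along which they close (so a half turn about z gives the same grasp; the last joint's range is limited). The gripper opens to 85 mm and grips with 20 to 120 N. Pads are 22 mm wide; open, the fingers measure 114 mm over their backs; the gripper's body (76 mm by 85 mm) begins 54 mm behind the grasp point. The pads swing forward as they close: fully open they stand 13 mm farther back than shut.
Start: joints at [-1.188, 0.307, 1.506, -0, 1.328, -0.073], TCP at [0.253, -0.516, 0.231] pointing down, gripper open.
Joint ranges: [-3.12, 3.12], [-1.05, 2.28], [0.14, 2.33], [-1.42, 4.57], [0.1, 2.73], [-2.68, 2.68]. Speed limits (rad/s): [2.57, 2.57, 3.14, 3.14, 3.14, 3.14].

## Interface

Orientations are given as a unit quaternion [w, x, y, z].
In Python, from plant import bot gives the robot as it stands. The module is installed in compiled form; this text tells all that it offers.
- The arm moves only by the tool carry_out, never from a script. Its argument "plan" is one flat list of numbers, 4 for each row, row after row: the shift along the tool's x, y, z in m, then the turn about the tool's z in degrees. A call has 1 to 10 rows; each row shifts and turns the commanded pose from where the row before left it, along the tool's axes as they then stand; what a row does not reach is not made up. A row lasts 1/10 s, in which the tool goes at most 50 mm and 8.59 degrees, less where a joint would pass 70% of its speed; a pose out of reach is approached as far as the arm can. A call is refused whole if a number of a shift passes 0.05 or a number of a turn 8.59, either way. A call with a gripper value outside its range is refused whole. "jaw" is the finger opening in m, from 0 to 0.0854, set as the call begins (left out, the last holds). The fingers move at their own pace and stop on an object; "squeeze" is the grip in N (left out, the last holds). Time passes only in rows, so rows that do not move let the fingers close. It gives the time, the measured TCP pose, the force, the opening and the grip force at its end, in the units of the state.
- bot.sense(): the state, without advancing time (a new reading comes with each control period).
- bot.grab_frame(name): name is "scene" or "side" or "wrist"; returns a dict with "img" (400x640x3 uint8, red, green, blue), "fx", "fy", "cx", "cy" (pixels), "distortion" ([k1, k2, p1, p2, k3] as OpenCV has them; the pictures are not rectified), "R" (3x3) and "t" (3): a world point X has camera coordinates R X + t; the wrist camera has in their place "hand_eye" (4x4, takes a point from camera to tool coordinates, whose origin is the TCP and whose axes are the flange's). Camera axes: x right, y down, z forward; pixel columns grow to the right and rows downward; lengths in m; the calibration is good to about 2 mm. A picture is of the moment at which its call begins: read the wrist's pose just before it. There is no depth.
- bot.sign_off(): hands the job in; it is judged then, once.
Trained networks look in the newest picture that a camera, given by its name, has taken for a name from the list of things; names that differ only in an ending like _2 or _b are one class to them, and where a whole thing is asked for, a point or a joint stands for the part that bears it (a point fixed in the world has none). Each returns a list of dicts, best first, with "conf" (0 to 1); they miss things now and then, are a little off and sometimes report something else, mostly with a low value. They report only what shows in the picture. A call takes as long as a camera call.
- bot.recognise(query, camera): "box" ([centre column, centre row, width, height] in pixels, round what is visible of it).
- bot.regions_of(query, camera): "region" (400x640 bool, what is visible of it) and "box" ([centre column, centre row, width, height] in pixels, round what is visible of it).
The state is a dict: "time": time; "joints": joint angles; "joint_vel": joint speeds; "effort": joint torques, N m; "position": TCP position; "orientation": TCP orientation; "force": force on the tool from outside, world axes, zero at the start; "wrist_torque": the same for the moment, N m; "finger_gap": opening from 0.0 (shut) to 1.0 (fully open); "finger_force": force on a finger pad.
Only numpy, scipy, OpenCV 4.12 (cv2) and the standard library are available. Lean on these libraries where they do the work, as an engineer would, in place of code of your own. Each camera call takes 0.05 s, during which the arm holds its last target. There are 200 camera calls.

## Task

Three sealed specimen transport tubes lie in the sloping rack, and in one or more of them the vial has come loose from its packing. Tip the tubes the other way, cap end low, to feel whether something slides inside; lay a tube whose vial slides flat in the steel tray for repacking, and seat the firm ones in the saddles of the blue courier cradle, one to a place. Set every tube down gently and leave the bottles and the white cup behind the rack where they are.

Things in the scene. Friction and masses are not known exactly. Their poses are not given: they have to be found in the camera images.
- rack: white sheet-metal stand, fixed, 120 mm deep (x), 214 mm wide (y), origin mid-underside, x to the robot's left. Three tubes lie in V-saddles 76 mm apart in y, axes rising 30 deg along (0.866, 0, 0.5) of its frame, cap up; they lift out square to the slope. Sheet 42 mm under the axes; saddles 37 mm either side of the slot point along the axis, tops 4 mm under it; a lip stops the low ends.
- slot_1 (a point): tube nearest the robot (+y of rack): point on its axis at the middle of its 108 mm body; axes as the rack's. All three tubes (not tracked) look and weigh alike: 140 mm long, 0.36 kg, opaque; white round body 40 mm in diameter and 108 mm long with label and red band, then a yellow eight-sided cap 44 mm across flats, 32 mm long. The table is 74 mm below this point.
- slot_2 (a point): same point of the middle tube. Inside each tube is a 0.25 kg vial 44 mm long, centred about 26 mm from the body's middle, towards base or cap: in a firm tube either, so balance alone tells nothing. A loose vial starts at the low (base) end, slides 52 mm to the cap end in about 0.3 s when the cap points 25 to 30 deg below level (it needs over 15 deg), and stays put in a level tube.
- slot_3 (a point): same point of the farthest tube (-y). When a loose vial slides, the tube's moment about the grip changes by about 0.12 N m (0.11 at 30 deg) about the level axis across the tube; in a firm tube it does not change. Which tubes are loose differs from start to start.
- cradle: courier cradle, fixed, left or right of the rack: blue base 150 mm (x) by 196 mm (y), 7 mm thick, 13 mm rim, with two level places 84 mm apart in y, each a pair of grey V-saddles 12 mm thick, 37 mm either side of the place's middle along x. Origin mid-underside; x runs along the tubes, away from the robot; z up.
- place_1 (a point): where the middle of a tube's 108 mm body (on its axis) rests in the cradle's +y place: 49 mm over the table, 42 mm over the base plate; saddle tops are 4 mm below it. The tube lies level along the cradle's x, cap towards either end. Axes as the cradle's.
- place_2 (a point): the same for the cradle's -y place
- tray: shallow steel tray, fixed, 188 mm (x) by 288 mm (y), 28 mm high, on the other side of the rack from the cradle, its y axis roughly along the table's x (long side away from the robot). Flat floor about 130 by 220 mm, 3 to 8 mm above the table. Origin mid-underside; z up. A tube lying in it has its axis 24 to 28 mm above the table.
- white_bottle: plain white bottle, 48 mm across, 150 mm tall, the only loose one of the bottles behind the rack, at the right end of their row beside the clear box; leave alone. Origin: middle of its underside
- spare_cup: white lidded specimen cup, 62 mm across and 64 mm tall, standing behind the rack; leave alone. Origin: middle of its underside

How it is judged:
On the way, in this order (a step that is already met when the one before it is completed fails the run):
1. a tube held in the fingers is tipped until its loose vial has slid to the cap end (distance between tube_q_core_c0 and tube_q_c1 below 0.048 m and contact force between the fingers and tube_q_c0 above 0.5 N), for 0.1 s.
2. every tube is in its proper place (x of tube_q_c0 in the frame of tray between -0.075 and 0.075 m and y of tube_q_c0 in the frame of tray between -0.11 and 0.11 m and z of tube_q_c0 in the frame of tray below 0.04 m and angle between tube_q_c0's own z axis and vertical between 1.4 and 1.74 rad and ((distance between tube_p_c0 and place_1 below 0.012 m and angle between tube_p_c0's own z axis and vertical between 1.48 and 1.66 rad) or (distance between tube_p_c0 and place_2 below 0.012 m and angle between tube_p_c0's own z axis and vertical between 1.48 and 1.66 rad)) and ((distance between tube_r_c0 and place_1 below 0.012 m and angle between tube_r_c0's own z axis and vertical between 1.48 and 1.66 rad) or (distance between tube_r_c0 and place_2 below 0.012 m and angle between tube_r_c0's own z axis and vertical between 1.48 and 1.66 rad))), for 0.1 s.
At the end, for the whole second after the job is handed in: the tube with the loose vial lies flat (within 10 degrees) on the tray floor: body middle within 75 mm across and 110 mm along of the tray middle, under 40 mm high; each firm tube lies level (within 5 degrees) in a cradle place, body middle within 12 mm of its point (all of step 2); the robot touches nothing.
It fails at once if a tube is dropped: it falls faster than 0.7 m/s (a drop of about 25 mm) while the fingers do not hold it ((linear speed of tube_p above 0.7 m/s and not (contact force between the fingers and tube_p above 0.1 N)) or (linear speed of tube_q above 0.7 m/s and not (contact force between the fingers and tube_q above 0.1 N)) or (linear speed of tube_r above 0.7 m/s and not (contact force between the fingers and tube_r above 0.1 N))).
It fails at once if the white bottle or the white cup is shifted by more than 30 mm (distance of any of white_bottle, spare_cup from where it was at the start of the episode above 0.03 m).
It also fails if it takes over 72 s, if anything falls off the work surface, if the arm or the gripper's body presses on something with over 40 N, if the wrist force passes 120 N, or if a joint passes its speed limit or range.

## Working session

There is one attempt and no reset: what is moved stays moved. The work goes in short steps, Python scripts to look and compute and a tool call to move; the robot and the scene stay as the last step left them, time stands still between calls to the robot, and variables do not carry over. Pictures are saved under pics/ and viewed, at most 10 in all, crops included, and the job is handed in when it is done.

Besides the shell and the picture viewer there is one more tool, called in YAML: its name, and indented under it one key for each argument. carry_out: Moves the arm, as the interface text tells. Its arguments: {"type":"object","properties":{"plan":{"type":"array","items":{"type":"number"}},"jaw":{"type":"number"},"squeeze":{"type":"number"}},"required":["plan"]}

```bash
mkdir -p pics
cat > h.py <<'E'
import numpy as np,cv2
from plant import bot
def KD(f): return np.array([[f['fx'],0,f['cx']],[0,f['fy'],f['cy']],[0,0,1.]]),np.array(f['distortion'],float)
def ray(f,u,v):
    K,D=KD(f);p=cv2.undistortPoints(np.array([[[u,v]]],float),K,D)[0,0]
    R=np.array(f['R']);t=np.array(f['t']);return -R.T@t,R.T@np.array([p[0],p[1],1])
def onz(f,u,v,z):
    o,d=ray(f,u,v);return o+d*(z-o[2])/d[2]
def proj(f,X):
    K,D=KD(f);return cv2.projectPoints(np.array(X,float).reshape(-1,1,3),cv2.Rodrigues(np.array(f['R']))[0],np.array(f['t'],float),K,D)[0][:,0]
E
python3 - <<'E'
from h import *
s=bot.sense();print({k:np.round(v,3).tolist() for k,v in s.items()},bot.tcp_to_grasp)
for c in ('scene','side'):
    f=bot.grab_frame(c);np.save(f'{c}.npy',f,allow_pickle=True)
    cv2.imwrite(f'pics/{c}0.png',f['img'][:,:,::-1]); print(c,'cam at',(-np.array(f['R']).T@np.array(f['t'])).round(3))
    for q in ('rack','slot_1','cradle','place_1','tray','white_bottle','spare_cup'):
        for r in bot.recognise(q,c)[:4]: print(q,round(r['conf'],2),np.round(r['box']).tolist())
E
```

```text
{'time': 0.0, 'joints': [-1.189, 0.308, 1.508, -0.0, 1.328, -0.073], 'joint_vel': [-0.002, 0.0, -0.001, -0.0, -0.0, -0.0], 'effort': [-0.002, -45.755, -25.192, -0.0, 0.013, 0.0], 'position': [0.253, -0.516, 0.23], 'orientation': [-0.001, 0.974, 0.226, -0.0], 'force': [-0.368, 0.149, -0.233], 'wrist_torque': [-0.039, 0.036, 0.028], 'finger_force': 0.0, 'finger_gap': 1.0} 0.0187
scene cam at [-0.008  1.132  0.74 ]
rack 0.6 [334.0, 226.0, 84.0, 48.0]
slot_1 0.63 [332.0, 224.0, 81.0, 43.0]
cradle 0.72 [334.0, 225.0, 83.0, 48.0]
cradle 0.69 [268.0, 276.0, 86.0, 64.0]
place_1 0.6 [267.0, 274.0, 90.0, 58.0]
tray 0.74 [379.0, 176.0, 87.0, 33.0]
white_bottle 0.76 [277.0, 182.0, 16.0, 46.0]
spare_cup 0.8 [316.0, 173.0, 20.0, 27.0]
side cam at [0.592 0.86  0.845]
rack 0.63 [350.0, 222.0, 86.0, 41.0]
slot_1 0.71 [352.0, 219.0, 85.0, 43.0]
cradle 0.87 [346.0, 317.0, 80.0, 86.0]
place_1 0.91 [345.0, 316.0, 85.0, 90.0]
white_bottle 0.63 [259.0, 185.0, 10.0, 36.0]
white_bottle 0.48 [353.0, 222.0, 87.0, 44.0]
white_bottle 0.44 [343.0, 317.0, 84.0, 88.0]
spare_cup 0.89 [284.0, 161.0, 19.0, 30.0]
```

View pics/scene0.png

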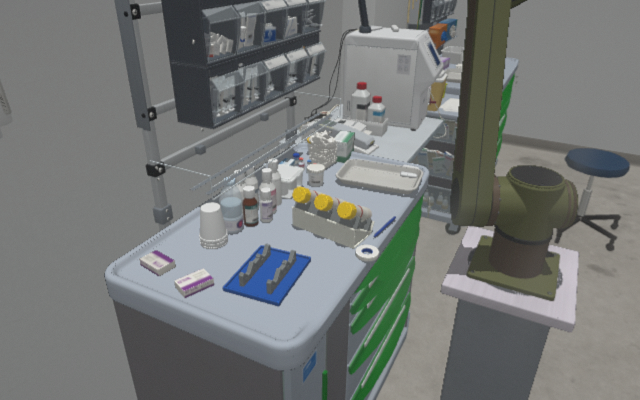

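View pics/side0.png

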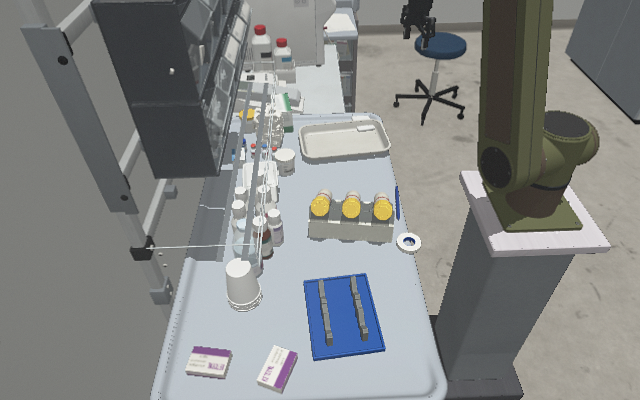

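Run:
```python
from h import *
f=np.load('side.npy',allow_pickle=True).item();g=np.load('scene.npy',allow_pickle=True).item()
for n,p,z in [('cradle corners',[(304,281),(367,273),(384,349),(314,358)],.013),('caps',[(320,206),(351,207),(383,208)],.11),('rackfoot',[(310,237),(394,243)],0),('tray',[(299,128),(385,121),(390,152),(304,161)],.02)]:
    print(n,[onz(f,*q,z)[:2].round(3).tolist() for q in p])
for n,p,z in [('cradle corners',[(264,247),(310,261),(277,300),(226,291)],.013),('caps',[(301,195),(324,202),(347,210)],.11)]:
    print(n,[onz(g,*q,z)[:2].round(3).tolist() for q in p])
a=cv2.resize(f['img'][180:260,295:405],None,fx=7,fy=7,interpolation=cv2.INTER_CUBIC)
cv2.imwrite('pics/rackside.png',a[:,:,::-1])
```

```text
cradle corners [[0.628, 0.24], [0.478, 0.224], [0.465, 0.418], [0.608, 0.431]]
caps [[0.584, 0.09], [0.509, 0.097], [0.432, 0.105]]
rackfoot [[0.612, 0.09], [0.397, 0.122]]
tray [[0.642, -0.39], [0.346, -0.416], [0.355, -0.239], [0.626, -0.208]]
cradle corners [[0.613, 0.245], [0.472, 0.243], [0.467, 0.413], [0.591, 0.442]]
caps [[0.581, 0.094], [0.505, 0.101], [0.43, 0.112]]
```

View pics/rackside.png

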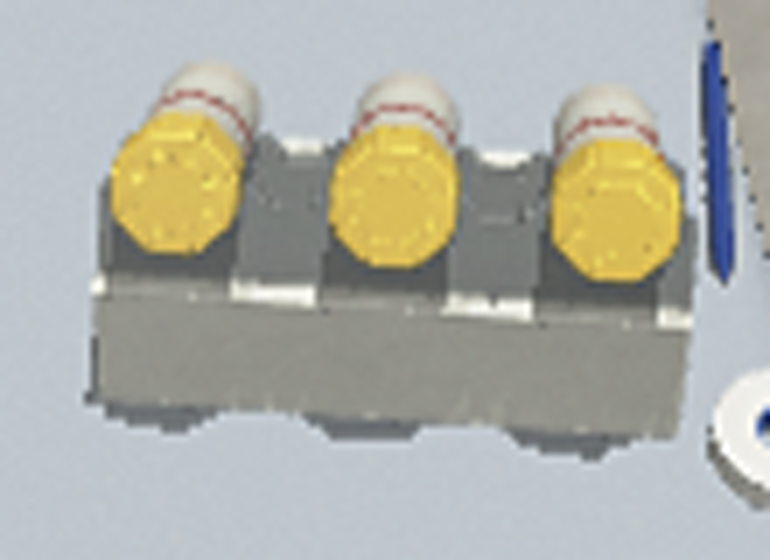

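```bash
cat >> h.py <<'E'
def yaw0():
    w,x,y,z=bot.sense()['orientation'];return np.degrees(2*np.arctan2(y,x))
def plan(legs,start=None,yaw=None,maxs=.048,maxt=8.5):
    """legs: (x,y,z,yawdeg[,minrows]); prints rows in mm/deg rounded"""
    p=np.array(bot.sense()['position'] if start is None else start,float);a=yaw0() if yaw is None else yaw
    out=[]
    for L in legs:
        T=np.array(L[:3],float);b=L[3];d=(b-a+180)%360-180
        n=int(max(np.ceil(np.linalg.norm(T-p)/maxs),np.ceil(abs(d)/maxt),L[4] if len(L)>4 else 1))
        for i in range(n):
            k=n-i;s=(T-p)/k;c,si=np.cos(np.radians(a)),np.sin(np.radians(a))
            X=np.array([c,si,0]);Y=np.array([si,-c,0])
            r=np.round([s@X,s@Y,-s[2]],3)+0.;t=round(-((b-a+180)%360-180)/k,1)+0.
            p=p+X*r[0]+Y*r[1]-np.array([0,0,r[2]]);a-=t;out.append([*r.tolist(),t])
    for i in range(0,len(out),10): print(f'call {len(out[i:i+10])} rows:',str(sum(out[i:i+10],[])).replace(' ',''))
    print('end',p.round(4),round(a,2),'rows',len(out))
def st():
    s=bot.sense();print('t',round(s['time'],2),'p',np.round(s['position'],4),'yaw',round(yaw0(),2),'F',np.round(s['force'],2),'M',np.round(s['wrist_torque'],3),'gap',round(s['finger_gap'],3),'ff',round(s['finger_force'],1),'j6',round(s['joints'][5],2))
E
python3 -c "
from h import *
plan([(.47,-.02,.36,84,12)])"
```

```text
call 10 rows: [0.034,-0.029,-0.011,np.float64(-4.8),0.037,-0.026,-0.011,np.float64(-4.8),0.039,-0.023,-0.011,np.float64(-4.8),0.041,-0.02,-0.011,np.float64(-4.8),0.042,-0.016,-0.011,np.float64(-4.8),0.043,-0.013,-0.011,np.float64(-4.8),0.044,-0.009,-0.01,np.float64(-4.8),0.045,-0.005,-0.011,np.float64(-4.9),0.045,-0.001,-0.01,np.float64(-4.8),0.045,0.002,-0.011,np.float64(-4.9)]
call 2 rows: [0.045,0.006,-0.01,np.float64(-4.8),0.044,0.01,-0.011,np.float64(-4.9)]
end [ 0.4698 -0.0202  0.3603] 84.02 rows 12
```

carry_out:
  plan: [0.034,-0.029,-0.011,-4.8,0.037,-0.026,-0.011,-4.8,0.039,-0.023,-0.011,-4.8,0.041,-0.02,-0.011,-4.8,0.042,-0.016,-0.011,-4.8,0.043,-0.013,-0.011,-4.8,0.044,-0.009,-0.01,-4.8,0.045,-0.005,-0.011,-4.9,0.045,-0.001,-0.01,-4.8,0.045,0.002,-0.011,-4.9]
  jaw: 0.062
  squeeze: 40

```text
time: 1.8
position: [0.4342, -0.1014, 0.34]
orientation: [0.0, 0.796, 0.605, 0.0]
force: [0.4, -1.4, 1.0]
finger_gap: 0.722
finger_force: 0.0
```

carry_out:
  plan: [0.045,0.006,-0.01,-4.8,0.044,0.01,-0.011,-4.9,0,0,0,0,0,0,0,0]

```text
time: 2.2
position: [0.47, -0.0193, 0.3604]
orientation: [0.0, 0.742, 0.67, -0.0]
force: [-0.1, -0.1, 0.5]
finger_gap: 0.727
finger_force: 0.0
```

```bash
sed -i 's/t=round(-(/t=round(float(-(/; s/\/k,1)+0\./\/k),1)+0./' h.py
cat >> h.py <<'E'
def wrist(name):
    from scipy.spatial.transform import Rotation as Ro
    s=bot.sense();f=bot.grab_frame('wrist');w,x,y,z=s['orientation']
    T=np.eye(4);T[:3,:3]=Ro.from_quat([x,y,z,w]).as_matrix();T[:3,3]=s['position']
    C=np.linalg.inv(T@np.array(f['hand_eye']));f['R']=C[:3,:3];f['t']=C[:3,3]
    np.save(name+'.npy',f,allow_pickle=True);cv2.imwrite(f'pics/{name}.png',f['img'][:,:,::-1]);return f
E
python3 - <<'E'
from h import *
st();f=wrist('w1');print((-np.array(f['R']).T@f['t']).round(3))
for q in ('rack','slot_1','cradle','place_1'):
  for r in bot.recognise(q,'wrist')[:4]: print(q,round(r['conf'],2),np.round(r['box']).tolist())
E
```

```text
t 2.2 p [ 0.47   -0.0193  0.3604] yaw 84.16 F [-0.12 -0.1   0.49] M [0.031 0.046 0.01 ] gap 0.727 ff 0.0 j6 -0.03
[0.479 0.052 0.502]
rack 0.7 [342.0, 110.0, 167.0, 91.0]
rack 0.41 [462.0, 250.0, 50.0, 44.0]
slot_1 0.77 [344.0, 110.0, 162.0, 91.0]
place_1 0.36 [333.0, 313.0, 131.0, 87.0]
```

View pics/w1.png

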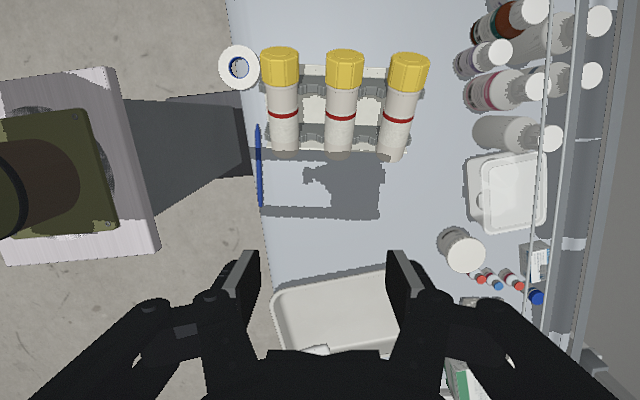

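Run:
```python
from h import *
f=np.load('w1.npy',allow_pickle=True).item()
a=cv2.resize(f['img'][30:170,250:440],None,fx=4,fy=4,interpolation=cv2.INTER_CUBIC)
cv2.imwrite('pics/w1c.png',a[:,:,::-1])
```

```text
(no output)
```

View pics/w1c.png

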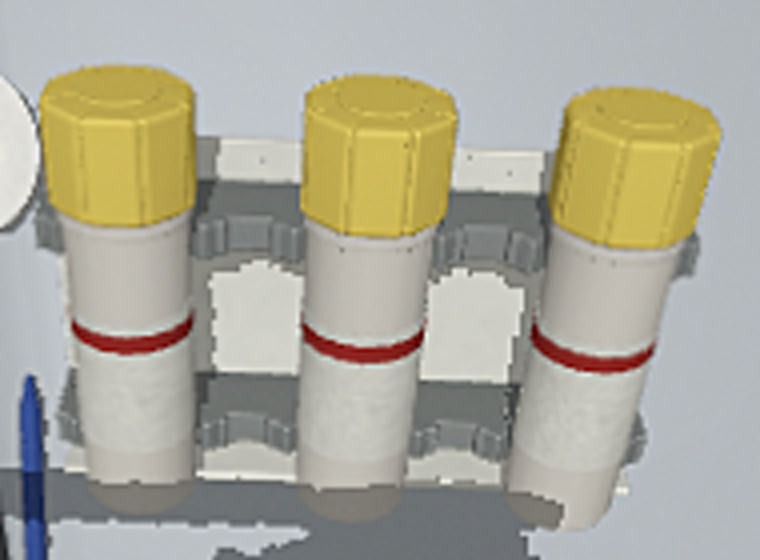

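```bash
cat > fit.py <<'E'
from h import *
from scipy.optimize import least_squares
f=np.load('w1.npy',allow_pickle=True).item()
px=np.array([[118,85],[381,95],[640,107],[117,225],[369,237],[619,247],[142,513],[349,520],[560,526]])/4+[250,30]
# rack-frame slot points: (0?,76*(1-i),74)
loc=[]
for h,z in [(.0745,.117),(.0358,.120),(-.0568,.064)]:
    for i in range(3): loc.append([h,.076*(1-i),z])
loc=np.array(loc)
def W(p):
    c,s=np.cos(p[2]),np.sin(p[2]);return np.c_[p[0]+c*loc[:,0]-s*loc[:,1],p[1]+s*loc[:,0]+c*loc[:,1],loc[:,2]]
for sel in (slice(0,9),slice(0,6)):
    r=least_squares(lambda p:(proj(f,W(p))-px)[sel].ravel(),[.48,.03,np.radians(84)])
    print('slot2',r.x[:2].round(4),'yaw',np.degrees(r.x[2]).round(2));print((r.fun.reshape(-1,2)).round(1).tolist())
p=least_squares(lambda p:(proj(f,W(p))-px).ravel(),[.48,.03,np.radians(84)]).x
for i in range(3): print('slot',i+1,(p[:2]+.076*(1-i)*np.array([-np.sin(p[2]),np.cos(p[2])])).round(4))
E
python3 fit.py
```

```text
slot2 [0.5002 0.0398] yaw 82.19
[[-1.3, -0.2], [-0.6, -0.3], [0.6, -0.4], [-1.3, 0.3], [0.8, -0.4], [3.0, -0.2], [-1.8, 0.5], [-0.1, 0.6], [0.3, 1.0]]
slot2 [0.4996 0.0396] yaw 81.82
[[-1.3, -0.4], [-0.7, -0.0], [0.5, 0.3], [-1.6, 0.1], [0.5, -0.1], [2.7, 0.5]]
slot 1 [0.4249 0.0502]
slot 2 [0.5002 0.0398]
slot 3 [0.5755 0.0295]
```

```bash
python3 -c "
from h import *
plan([(.425,.050,.13,82.2),(.425,.050,.058,82.2,3)])"
```

```text
call 9 rows: [0.011,-0.009,0.038,0.3,0.011,-0.009,0.038,0.3,0.011,-0.009,0.038,0.3,0.011,-0.008,0.039,0.3,0.011,-0.009,0.038,0.2,0.011,-0.008,0.039,0.3,0.0,0.0,0.024,0.0,0.0,0.0,0.024,0.0,0.0,0.0,0.024,0.0]
end [0.4255 0.0503 0.058 ] 82.17 rows 9
```

carry_out:
  plan: [0.011,-0.009,0.038,0.3,0.011,-0.009,0.038,0.3,0.011,-0.009,0.038,0.3,0.011,-0.008,0.039,0.3,0.011,-0.009,0.038,0.2,0.011,-0.008,0.039,0.3,0,0,0.024,0,0,0,0.024,0,0,0,0.024,0,0,0,0,0]

```text
time: 3.45
position: [0.4235, 0.0503, 0.0561]
orientation: [-0.002, 0.754, 0.657, -0.002]
force: [-1.5, 0.9, -0.3]
finger_gap: 0.723
finger_force: 0.0
```

carry_out:
  plan: [0,0,0,0,0,0,0,0,0,0,0,0,0,0,0,0,0,0,0,0]
  jaw: 0.0
  squeeze: 40

```text
time: 3.95
position: [0.4236, 0.051, 0.059]
orientation: [-0.001, 0.753, 0.658, -0.001]
force: [-5.5, -1.4, 3.3]
finger_gap: 0.455
finger_force: 40.4
```

```bash
python3 -c "
from h import *
st()"
```

```text
t 3.95 p [0.4236 0.051  0.059 ] yaw 82.28 F [-5.51 -1.4   3.28] M [-0.236  1.134 -0.228] gap 0.455 ff 40.4 j6 0.16
```

carry_out:
  plan: [-0.005,0,-0.009,0,-0.01,0,-0.017,0,-0.01,0,-0.017,0,0,0,-0.025,0,0,0,-0.025,0,0,0,0,0,0,0,0,0,0,0,0,0,0,0,0,0]

```text
time: 4.85
position: [0.4216, 0.0267, 0.1502]
orientation: [-0.001, 0.753, 0.658, -0.001]
force: [-0.5, -0.3, -4.0]
finger_gap: 0.452
finger_force: 41.4
```

```bash
python3 -c "
from h import *
st();f=bot.grab_frame('side');cv2.imwrite('pics/s2.png',cv2.resize(f['img'][130:270,290:420],None,fx=4,fy=4)[:,:,::-1]);st()"
```

```text
t 4.85 p [0.4216 0.0267 0.1502] yaw 82.32 F [-0.49 -0.33 -3.99] M [ 0.066  0.015 -0.055] gap 0.452 ff 41.4 j6 0.1
t 4.9 p [0.4217 0.0267 0.1502] yaw 82.32 F [ 0.53 -0.08 -3.38] M [ 0.053 -0.01  -0.008] gap 0.454 ff 41.4 j6 0.1
```

View pics/s2.png

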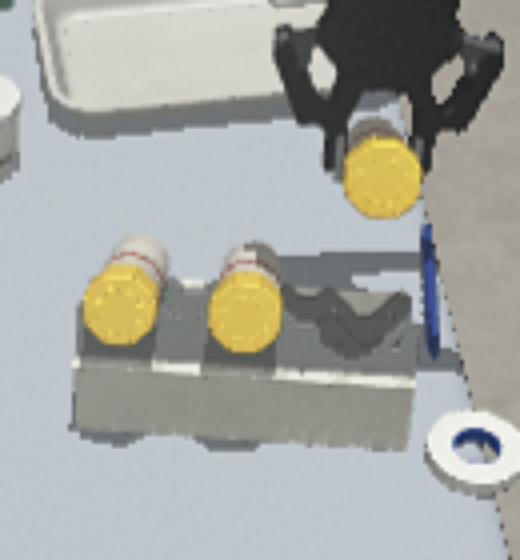

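carry_out:
  plan: [0.03,0,0.01,0,0.03,0,0.015,0,0.029,0,0.02,0,0,0,0,0,0.003,0,0.008,0,0.004,0,0.008,0,0.004,0,0.004,0,0.004,0,0.003,0,0,0,0,0]
  squeeze: 25

```text
time: 5.8
position: [0.4348, 0.1285, 0.0831]
orientation: [-0.0, 0.753, 0.658, -0.002]
force: [-4.7, -2.6, 3.9]
finger_gap: 0.453
finger_force: 43.0
```

```bash
python3 -c "
from h import *
st();f=bot.grab_frame('side');a=f['img'][130:270,290:420];g=bot.grab_frame('scene');b=g['img'][150:290,260:400];cv2.imwrite('pics/s3.png',cv2.resize(np.hstack([a,b]),None,fx=2.9,fy=2.9)[:,:,::-1])"
```

```text
t 5.8 p [0.4348 0.1285 0.0831] yaw 82.3 F [-4.68 -2.59  3.89] M [-0.608  0.736 -0.141] gap 0.453 ff 43.0 j6 0.33
```

View pics/s3.png

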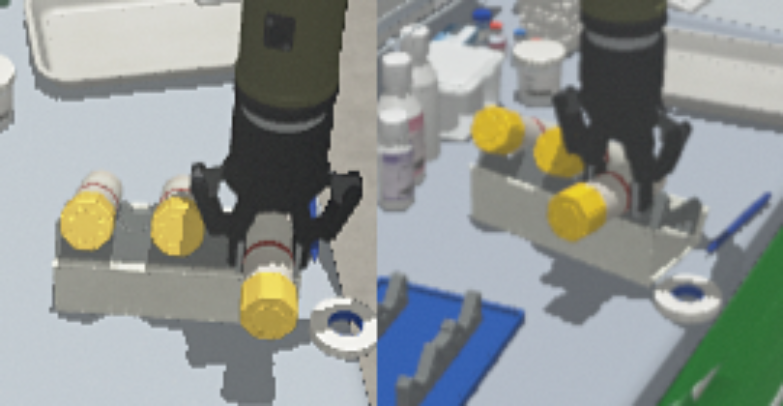

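carry_out:
  plan: [0.002,0,0.006,0,0.002,0,0.006,0,0.003,0,0.006,0,0.002,0,0.005,0,0,0,0,0,0,0,0,0]

```text
time: 6.5
position: [0.437, 0.1386, 0.0603]
orientation: [-0.001, 0.753, 0.658, -0.0]
force: [-3.9, 1.6, 2.4]
finger_gap: 0.456
finger_force: 46.9
```

```bash
python3 -c "
from h import *
st();f=bot.grab_frame('side');a=f['img'][130:270,290:420];g=bot.grab_frame('scene');b=g['img'][150:290,260:400];cv2.imwrite('pics/s4.png',cv2.resize(np.hstack([a,b]),None,fx=2.9,fy=2.9)[:,:,::-1]);st()"
```

```text
t 6.5 p [0.437  0.1386 0.0603] yaw 82.24 F [-3.86  1.56  2.43] M [ 0.069  0.657 -0.207] gap 0.456 ff 46.9 j6 0.35
t 6.6 p [0.4375 0.1392 0.0603] yaw 82.22 F [-3.4   5.7  -0.28] M [ 0.618  0.51  -0.133] gap 0.455 ff 46.7 j6 0.35
```

View pics/s4.png

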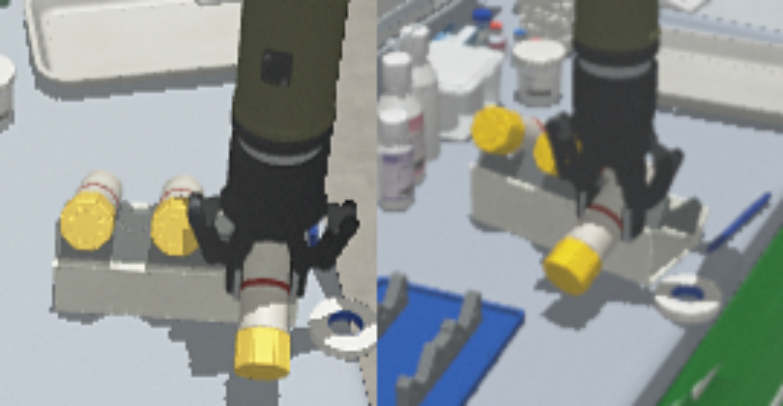

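carry_out:
  plan: [0.005,0,-0.005,0,0,0,-0.02,0,0,0,-0.03,0,0,0,-0.035,0,0,0,0,0,0,0,0,0,0,0,0,0]

```text
time: 7.3
position: [0.4376, 0.1433, 0.1493]
orientation: [-0.0, 0.753, 0.658, -0.001]
force: [-1.1, 0.1, -3.1]
finger_gap: 0.452
finger_force: 46.4
```

```bash
python3 -c "
from h import *
for i in range(3): st();bot.grab_frame('side')
st()"
```

```text
t 7.3 p [0.4376 0.1433 0.1493] yaw 82.31 F [-1.08  0.08 -3.09] M [-0.04   0.042 -0.001] gap 0.452 ff 46.4 j6 0.36
t 7.35 p [0.4373 0.1433 0.1489] yaw 82.32 F [-0.2  -0.57 -3.1 ] M [-0.122  0.032  0.   ] gap 0.457 ff 46.4 j6 0.36
t 7.4 p [0.4372 0.1432 0.1489] yaw 82.31 F [-0.49 -0.46 -3.36] M [-0.011 -0.029  0.001] gap 0.456 ff 46.4 j6 0.36
t 7.45 p [0.4373 0.1433 0.1489] yaw 82.32 F [-0.46 -0.23 -3.94] M [-0.081  0.034  0.032] gap 0.456 ff 46.4 j6 0.36
```

```bash
python3 -c "
from h import *
M=[]
for i in range(5): M.append(bot.sense()['wrist_torque']);bot.grab_frame('side')
print(np.mean(M,0).round(3))
plan([(.437,.143,.21,82.3),(.477,-.314,.15,6),(.477,-.314,.09,6)])
g=np.load('scene.npy',allow_pickle=True).item()
print([onz(g,*q,.026)[:2].round(3).tolist() for q in [(359,160),(428,166),(420,192),(337,181)]])"
```

```text
[-0.08   0.014  0.015]
call 10 rows: [0.0,-0.001,-0.03,0.0,-0.001,0.0,-0.03,0.0,-0.045,0.01,0.006,7.6,-0.043,0.016,0.006,7.6,-0.04,0.021,0.006,7.6,-0.037,0.027,0.006,7.6,-0.034,0.031,0.006,7.7,-0.029,0.036,0.006,7.6,-0.024,0.039,0.006,7.7,-0.019,0.042,0.006,7.6]
call 4 rows: [-0.013,0.044,0.006,7.7,-0.006,0.045,0.006,7.6,0.0,0.0,0.03,0.0,0.0,0.0,0.03,0.0]
end [ 0.4774 -0.3139  0.0898] 6.02 rows 14
[[0.605, -0.391], [0.361, -0.46], [0.327, -0.245], [0.601, -0.191]]
```

carry_out:
  plan: [0,-0.001,-0.03,0,-0.001,0,-0.03,0,-0.045,0.01,0.006,7.6,-0.043,0.016,0.006,7.6,-0.04,0.021,0.006,7.6,-0.037,0.027,0.006,7.6,-0.034,0.031,0.006,7.7,-0.029,0.036,0.006,7.6,-0.024,0.039,0.006,7.7,-0.019,0.042,0.006,7.6]

```text
time: 8.7
position: [0.4688, -0.2249, 0.1619]
orientation: [-0.0, 0.983, 0.182, 0.0]
force: [1.4, 0.3, -3.0]
finger_gap: 0.459
finger_force: 46.1
```

carry_out:
  plan: [-0.013,0.044,0.006,7.7,-0.006,0.045,0.006,7.6,0,0,0.03,0,0,0,0.03,0,0,0,0.015,0,0,0,0.012,0,0,0,0.01,0,0,0,0.01,0,0,0,0,0]

```text
time: 9.6
position: [0.4772, -0.3133, 0.0424]
orientation: [-0.001, 0.999, 0.053, -0.001]
force: [0.1, 0.2, -3.8]
finger_gap: 0.452
finger_force: 46.1
```

```bash
python3 -c "
from h import *
st();f=bot.grab_frame('side');a=f['img'][70:200,260:430]
g=bot.grab_frame('scene');b=g['img'][110:240,300:470];cv2.imwrite('pics/s5.png',cv2.resize(np.hstack([a,b]),None,fx=2.3,fy=2.3)[:,:,::-1])"
```

```text
t 9.6 p [ 0.4772 -0.3133  0.0424] yaw 6.03 F [ 0.14  0.23 -3.79] M [-0.03   0.12  -0.034] gap 0.452 ff 46.1 j6 0.81
```

View pics/s5.png

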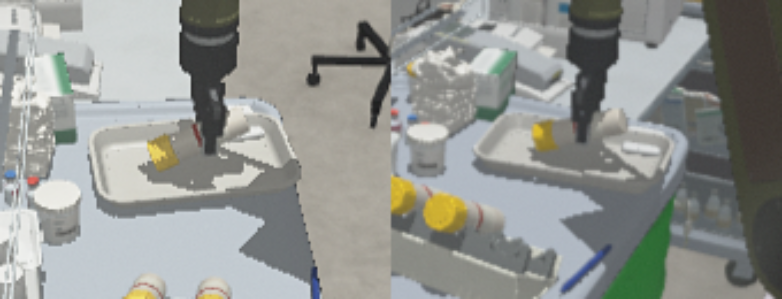

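carry_out:
  plan: [0,0,0.007,0,0,0,0.007,0,0,0,0.006,0,0,0,0.005,0,0,0,0.003,0,0,0,0,0]

```text
time: 10.3
position: [0.4766, -0.3141, 0.0156]
orientation: [0.0, 0.999, 0.052, -0.001]
force: [-4.6, -1.1, 4.4]
finger_gap: 0.454
finger_force: 45.8
```

```bash
python3 -c "
from h import *
st()"
```

```text
t 10.3 p [ 0.4766 -0.3141  0.0156] yaw 6.02 F [-4.64 -1.1   4.36] M [-0.129  0.459 -0.043] gap 0.454 ff 45.8 j6 0.81
```

carry_out:
  plan: [0,0,0.002,0,0,0,0.001,0,0,0,0,0]

```text
time: 10.6
position: [0.477, -0.3141, 0.0129]
orientation: [0.0, 0.999, 0.053, -0.0]
force: [-4.7, -0.3, 4.6]
finger_gap: 0.456
finger_force: 45.8
```

carry_out:
  plan: [0,0,0,0,0,0,0,0,0,0,0,0]
  jaw: 0.062

```text
time: 10.9
position: [0.4783, -0.314, 0.0125]
orientation: [0.0, 0.999, 0.053, 0.001]
force: [0.1, -0.4, 0.7]
finger_gap: 0.726
finger_force: 0.0
```

carry_out:
  plan: [0,0,-0.01,0,0,0,-0.03,0,0,0,-0.045,0,0,0,-0.045,0]

```text
time: 11.3
position: [0.4772, -0.3134, 0.1437]
orientation: [-0.001, 0.999, 0.053, -0.001]
force: [0.9, -0.2, -0.1]
finger_gap: 0.727
finger_force: 0.0
```

Run:
```python
from h import *
st()
plan([(.4989,.0401,.16,82.2),(.4989,.0401,.129,82.2),(.4989,.0401,.058,82.2,3)])
f=bot.grab_frame('side')
for r in bot.regions_of('slot_1','side')[:4]:
    print(round(r['conf'],2),np.round(r['box']).tolist())
a=cv2.resize(f['img'][100:180,290:400],None,fx=5,fy=5);cv2.imwrite('pics/s6.png',a[:,:,::-1])
hsv=cv2.cvtColor(f['img'],cv2.COLOR_RGB2HSV);m=cv2.inRange(hsv,(20,120,100),(35,255,255))[:180]
y,x=np.nonzero(m);k=(y>100)&(x>295)&(x<395);print('yellow',k.sum(),x[k].mean() if k.any() else 0,y[k].mean() if k.any() else 0, onz(f,x[k].mean(),y[k].mean(),.028) if k.any() else '')
```

```text
t 11.3 p [ 0.4772 -0.3134  0.1437] yaw 6.02 F [ 0.85 -0.17 -0.12] M [ 0.045 -0.033  0.023] gap 0.727 ff 0.0 j6 0.81
call 10 rows: [0.007,-0.039,-0.002,-8.5,0.012,-0.037,-0.002,-8.5,0.018,-0.035,-0.002,-8.5,0.022,-0.032,-0.002,-8.4,0.027,-0.029,-0.002,-8.5,0.031,-0.024,-0.002,-8.4,0.034,-0.02,-0.001,-8.5,0.037,-0.014,-0.002,-8.4,0.039,-0.009,-0.001,-8.5,0.0,0.0,0.031,0.0]
call 3 rows: [0.0,0.0,0.024,0.0,0.0,0.0,0.023,0.0,0.0,0.0,0.024,0.0]
end [0.4989 0.0405 0.0577] 82.22 rows 13
0.87 [351.0, 220.0, 87.0, 43.0]
yellow 136 330.125 139.0808823529412 [ 0.5405331  -0.30825809  0.028     ]
```

Run:
```python
from h import *
plan([(.52,.20,.36,82.2)])
```

```text
call 10 rows: [0.008,-0.042,-0.018,-6.3,0.012,-0.041,-0.017,-6.4,0.017,-0.04,-0.018,-6.3,0.021,-0.038,-0.017,-6.4,0.025,-0.035,-0.018,-6.3,0.029,-0.032,-0.017,-6.4,0.032,-0.029,-0.018,-6.3,0.035,-0.025,-0.017,-6.4,0.038,-0.021,-0.018,-6.3,0.04,-0.017,-0.017,-6.4]
call 2 rows: [0.042,-0.012,-0.018,-6.3,0.042,-0.007,-0.017,-6.4]
end [0.5199 0.1997 0.3597] 82.23 rows 12
```

carry_out:
  plan: [0.008,-0.042,-0.018,-6.3,0.012,-0.041,-0.017,-6.4,0.017,-0.04,-0.018,-6.3,0.021,-0.038,-0.017,-6.4,0.025,-0.035,-0.018,-6.3,0.029,-0.032,-0.017,-6.4,0.032,-0.029,-0.018,-6.3,0.035,-0.025,-0.017,-6.4,0.038,-0.021,-0.018,-6.3,0.04,-0.017,-0.017,-6.4]

```text
time: 12.4
position: [0.5083, 0.1185, 0.3183]
orientation: [0.0, 0.82, 0.572, 0.0]
force: [0.7, -0.3, 0.8]
finger_gap: 0.725
finger_force: 0.0
```

carry_out:
  plan: [0.042,-0.012,-0.018,-6.3,0.042,-0.007,-0.017,-6.4,0,0,0,0,0,0,0,0]

```text
time: 12.8
position: [0.5155, 0.2036, 0.3524]
orientation: [0.0, 0.753, 0.658, -0.0]
force: [0.7, 0.0, 0.9]
finger_gap: 0.729
finger_force: 0.0
```

Run:
```python
from h import *
st();f=wrist('w2')
hsv=cv2.cvtColor(f['img'],cv2.COLOR_RGB2HSV);m=cv2.inRange(hsv,(100,150,40),(125,255,255))
m=cv2.morphologyEx(m,cv2.MORPH_CLOSE,np.ones((25,25),np.uint8))
n,l,s,c=cv2.connectedComponentsWithStats(m);k=1+s[1:,4].argmax();print(s[k])
cn=max(cv2.findContours((l==k).astype(np.uint8),0,2)[0],key=cv2.contourArea);print(cv2.approxPolyDP(cv2.convexHull(cn),5,True)[:,0].tolist())
x,y,w,h=s[k][:4];x0,y0=max(0,x-20),max(0,y-20);print('crop origin',x0,y0)
a=f['img'][y0:y+h+20,x0:x+w+20];sc=min(780/a.shape[1],580/a.shape[0]);print(sc);cv2.imwrite('pics/w2c.png',cv2.resize(a,None,fx=sc,fy=sc,interpolation=cv2.INTER_CUBIC)[:,:,::-1])
```

```text
t 12.8 p [0.5155 0.2036 0.3524] yaw 82.32 F [0.75 0.03 0.88] M [-0.013  0.078  0.008] gap 0.729 ff 0.0 j6 0.43
[  264     0   129   150 14391]
[[372, 0], [392, 127], [299, 149], [264, 16], [274, 0]]
crop origin 244 0
3.411764705882353
```

View pics/w2c.png

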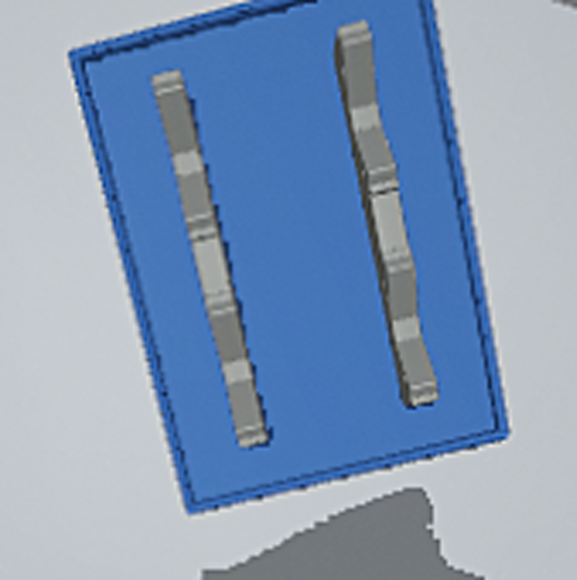

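Run:
```python
from h import *
from scipy.optimize import least_squares
f=np.load('w2.npy',allow_pickle=True).item()
px=np.array([[68,52],[190,513],[508,436],[212,265],[388,222],[187,162],[237,370],[367,118],[407,328]])/3.4118+[244,0]
loc=np.array([[-.075,.098,.013],[-.075,-.098,.013],[.075,-.098,.013],[-.037,0,.045],[.037,0,.045],[-.037,.042,0],[-.037,-.042,0],[.037,.042,0],[.037,-.042,0]])
def W(p,L=loc):
    L=L.copy();L[L[:,2]==0,2]=p[3];c,s=np.cos(p[2]),np.sin(p[2]);return np.c_[p[0]+c*L[:,0]-s*L[:,1],p[1]+s*L[:,0]+c*L[:,1],L[:,2]]
r=least_squares(lambda p:(proj(f,W(p))-px).ravel(),[.54,.33,0,.025]);p=r.x
print(p[:2].round(4),np.degrees(p[2]).round(2),'zv',p[3].round(4));print(r.fun.reshape(-1,2).round(1).tolist())
print('places',W(p,np.array([[0,.042,.049],[0,-.042,.049]])).round(4))
plan([(.4989,.0401,.17,82.2),(.4989,.0401,.058,82.2)],maxs=.045)
```

```text
[0.5465 0.326 ] 5.81 zv 0.026
[[-0.9, -0.9], [-1.0, 1.2], [1.2, 0.8], [-0.5, -0.1], [1.3, -1.0], [0.1, 0.3], [0.0, 0.5], [-0.4, -0.4], [0.1, 0.4]]
places [[0.5422 0.3678 0.049 ]
 [0.5507 0.2842 0.049 ]]
call 9 rows: [-0.027,0.001,0.03,0.0,-0.027,0.001,0.03,0.0,-0.027,0.001,0.03,0.0,-0.027,0.001,0.031,0.0,-0.028,0.001,0.03,0.0,-0.027,0.001,0.031,0.0,0.0,0.0,0.037,0.0,0.0,0.0,0.037,0.0,0.0,0.0,0.038,0.0]
end [0.499  0.0401 0.0578] 82.22 rows 9
```

carry_out:
  plan: [-0.027,0.001,0.03,0,-0.027,0.001,0.03,0,-0.027,0.001,0.03,0,-0.027,0.001,0.031,0,-0.028,0.001,0.03,0,-0.027,0.001,0.031,0,0,0,0.037,0,0,0,0.037,0,0,0,0.038,0,0,0,0,0]

```text
time: 13.85
position: [0.4941, 0.0386, 0.054]
orientation: [-0.004, 0.755, 0.656, -0.005]
force: [-0.6, 0.4, 0.1]
finger_gap: 0.727
finger_force: 0.0
```

carry_out:
  plan: [0,0,0,0,0,0,0,0,0,0,0,0,0,0,0,0]
  jaw: 0.0
  squeeze: 40

```text
time: 14.25
position: [0.4989, 0.0397, 0.0596]
orientation: [0.0, 0.753, 0.658, -0.0]
force: [-3.6, -3.0, 1.7]
finger_gap: 0.453
finger_force: 40.9
```

```bash
python3 -c "
from h import *
st()"
```

```text
t 14.25 p [0.4989 0.0397 0.0596] yaw 82.23 F [-3.63 -2.98  1.7 ] M [-0.606  0.773 -0.119] gap 0.453 ff 40.9 j6 0.13
```

carry_out:
  plan: [-0.005,0,-0.009,0,-0.01,0,-0.017,0,-0.01,0,-0.017,0,0,0,-0.035,0,0,0,-0.035,0,0,0,-0.035,0,0,0,0,0,0,0,0,0]

```text
time: 15.05
position: [0.4972, 0.0156, 0.2079]
orientation: [0.002, 0.753, 0.658, 0.002]
force: [0.0, 0.0, -4.0]
finger_gap: 0.454
finger_force: 41.5
```

```bash
python3 -c "
from h import *
M=[]
for i in range(4): M.append(bot.sense()['wrist_torque']);bot.grab_frame('side')
print(np.mean(M,0).round(3));st()
plan([(.5422,.3678,.17,5.8),(.5422,.3678,.085,5.8)])"
```

```text
[ 0.034  0.009 -0.009]
t 15.25 p [0.4949 0.0157 0.2047] yaw 82.22 F [-0.43  0.15 -3.36] M [ 0.036 -0.015 -0.01 ] gap 0.452 ff 41.5 j6 0.08
call 10 rows: [0.039,0.0,0.004,8.5,0.039,-0.006,0.004,8.5,0.038,-0.012,0.004,8.5,0.036,-0.017,0.004,8.5,0.033,-0.022,0.004,8.5,0.029,-0.027,0.004,8.5,0.025,-0.031,0.004,8.5,0.02,-0.034,0.003,8.5,0.014,-0.036,0.004,8.4,0.0,0.0,0.042,0.0]
call 1 rows: [0.0,0.0,0.043,0.0]
end [0.5419 0.3679 0.0847] 5.82 rows 11
```

carry_out:
  plan: [0.039,0,0.004,8.5,0.039,-0.006,0.004,8.5,0.038,-0.012,0.004,8.5,0.036,-0.017,0.004,8.5,0.033,-0.022,0.004,8.5,0.029,-0.027,0.004,8.5,0.025,-0.031,0.004,8.5,0.02,-0.034,0.003,8.5,0.014,-0.036,0.004,8.4,0,0,0.042,0]

```text
time: 16.25
position: [0.5453, 0.374, 0.1328]
orientation: [-0.005, 0.998, 0.055, 0.006]
force: [1.7, 0.6, -5.0]
finger_gap: 0.456
finger_force: 41.5
```

carry_out:
  plan: [0,0,0.03,0,0,0,0.01,0,0,0,0,0,0,0,0,0]

```text
time: 16.65
position: [0.5412, 0.3658, 0.0899]
orientation: [-0.0, 0.998, 0.055, 0.0]
force: [1.0, 0.1, -2.9]
finger_gap: 0.455
finger_force: 41.3
```

```bash
python3 -c "
from h import *
st();plan([(.5422,.3678,.057,5.8)])"
```

```text
t 16.65 p [0.5412 0.3658 0.0899] yaw 6.31 F [ 1.03  0.12 -2.9 ] M [ 0.057 -0.067  0.005] gap 0.455 ff 41.3 j6 1.99
call 1 rows: [0.001,-0.002,0.033,0.5]
end [0.542  0.3678 0.0569] 5.81 rows 1
```

carry_out:
  plan: [0.001,-0.002,0.016,0.5,0,0,0.015,0,0,0,0.006,0,0,0,0.006,0,0,0,0.005,0,0,0,0.004,0,0,0,0.002,0,0,0,0,0,0,0,0,0]

```text
time: 17.55
position: [0.5513, 0.3714, 0.0427]
orientation: [-0.004, 0.999, 0.051, 0.01]
force: [9.9, 0.1, 8.2]
finger_gap: 0.453
finger_force: 42.3
```

```bash
python3 -c "
from h import *
st()"
```

```text
t 17.55 p [0.5513 0.3714 0.0427] yaw 5.81 F [9.89 0.14 8.17] M [ 0.108 -1.2   -0.006] gap 0.453 ff 42.3 j6 2.0
```

carry_out:
  plan: [0,0,-0.012,0,-0.005,0,-0.008,0,-0.01,0,0,0,0,0,0.006,0,0,0,0.006,0,0.001,0,0.004,0,0.002,0,0.003,0,0,0,0,0]

```text
time: 18.35
position: [0.5283, 0.368, 0.0363]
orientation: [-0.001, 0.999, 0.05, -0.001]
force: [-3.9, 4.6, 3.4]
finger_gap: 0.452
finger_force: 42.5
```

```bash
python3 -c "
from h import *
st()"
```

```text
t 18.35 p [0.5283 0.368  0.0363] yaw 5.76 F [-3.9   4.63  3.38] M [ 0.509  0.844 -0.203] gap 0.452 ff 42.5 j6 2.01
```

carry_out:
  plan: [0.005,0,0.0,0,0.004,0,0.001,0,0.003,0,0.001,0,0,0,0,0,0,0,0,0]

```text
time: 18.85
position: [0.5385, 0.3692, 0.0337]
orientation: [-0.001, 0.999, 0.05, -0.003]
force: [-7.2, 4.7, 2.3]
finger_gap: 0.454
finger_force: 43.1
```

```bash
python3 -c "
from h import *
st()
for c in ('side','scene'):
  f=bot.grab_frame(c);hsv=cv2.cvtColor(f['img'],cv2.COLOR_RGB2HSV);m=cv2.inRange(hsv,(20,120,100),(35,255,255))
  n,l,s,ce=cv2.connectedComponentsWithStats(m)
  for k in range(1,n):
    if s[k][4]>60: print(c,s[k].tolist(),ce[k].round(1),onz(f,*ce[k],.055).round(3))
"
```

```text
t 18.85 p [0.5385 0.3692 0.0337] yaw 5.75 F [-7.22  4.73  2.31] M [ 0.773  1.302 -0.249] gap 0.454 ff 43.1 j6 2.0
side [325, 133, 11, 14, 101] [329.2 137.8] [ 0.545 -0.277  0.055]
side [311, 197, 15, 19, 218] [318.  206.6] [0.589 0.034 0.055]
side [304, 311, 18, 24, 361] [312.4 322.1] [0.609 0.375 0.055]
scene [362, 166, 10, 13, 103] [366.2 171.7] [ 0.52  -0.249  0.055]
scene [293, 187, 18, 16, 233] [301.2 194.5] [0.633 0.    0.055]
scene [226, 251, 15, 20, 196] [232.8 259.8] [0.614 0.378 0.055]
```

carry_out:
  plan: [0,0,0,0,0,0,0,0,0,0,0,0]
  jaw: 0.062

```text
time: 19.25
position: [0.5418, 0.3677, 0.0343]
orientation: [0.0, 0.999, 0.051, 0.0]
force: [1.2, 0.3, -0.4]
finger_gap: 0.726
finger_force: 0.0
```

carry_out:
  plan: [0,0,-0.01,0,0,0,-0.03,0,0,0,-0.045,0,0,0,-0.045,0,0,0,-0.03,0]

```text
time: 19.75
position: [0.5428, 0.3683, 0.1991]
orientation: [-0.001, 0.999, 0.051, 0.002]
force: [1.3, 1.4, 0.4]
finger_gap: 0.725
finger_force: 0.0
```

Run:
```python
from h import *
st()
plan([(.5745,.0300,.17,82.2),(.5745,.0300,.059,82.2)],maxs=.045)
f=wrist('w3');q=np.load('w2.npy',allow_pickle=True).item()
for c in ('side','scene','wrist'):
  if c!='wrist': f=bot.grab_frame(c)
  hsv=cv2.cvtColor(f['img'],cv2.COLOR_RGB2HSV);m=cv2.inRange(hsv,(20,120,100),(35,255,255))
  n,l,s,ce=cv2.connectedComponentsWithStats(m)
  for k in range(1,n):
    if s[k][4]>60: print(c,s[k].tolist(),onz(f,*ce[k],.055).round(3))
```

```text
t 19.75 p [0.5428 0.3683 0.1991] yaw 5.81 F [1.32 1.41 0.38] M [ 0.002  0.015 -0.022] gap 0.725 ff 0.0 j6 2.0
call 10 rows: [0.0,0.038,0.003,-8.5,-0.006,0.037,0.003,-8.5,-0.011,0.036,0.003,-8.5,-0.017,0.034,0.003,-8.5,-0.021,0.031,0.003,-8.5,-0.026,0.028,0.004,-8.5,-0.03,0.023,0.003,-8.5,-0.032,0.019,0.004,-8.4,-0.035,0.014,0.003,-8.5,0.0,0.0,0.037,0.0]
call 2 rows: [0.0,0.0,0.037,0.0,0.0,0.0,0.037,0.0]
end [0.5746 0.0303 0.0591] 82.21 rows 12
side [311, 196, 13, 20, 216] [0.589 0.032 0.055]
side [304, 312, 17, 24, 355] [0.61  0.379 0.055]
scene [362, 166, 10, 13, 103] [ 0.52  -0.249  0.055]
scene [293, 187, 18, 16, 234] [0.633 0.001 0.055]
scene [226, 253, 16, 19, 199] [0.611 0.384 0.055]
wrist [362, 166, 10, 13, 103] [ 0.52  -0.249  0.055]
wrist [293, 187, 18, 16, 234] [0.633 0.001 0.055]
wrist [226, 253, 16, 19, 199] [0.611 0.384 0.055]
```

carry_out:
  plan: [0,0.038,0.003,-8.5,-0.006,0.037,0.003,-8.5,-0.011,0.036,0.003,-8.5,-0.017,0.034,0.003,-8.5,-0.021,0.031,0.003,-8.5,-0.026,0.028,0.004,-8.5,-0.03,0.023,0.003,-8.5,-0.032,0.019,0.004,-8.4,-0.035,0.014,0.003,-8.5,0,0,0,0]

```text
time: 20.9
position: [0.5723, 0.0252, 0.1637]
orientation: [-0.0, 0.754, 0.657, -0.002]
force: [0.9, 1.1, 0.5]
finger_gap: 0.721
finger_force: 0.0
```

carry_out:
  plan: [0,0,0,0,0,0,0,0]

```text
time: 21.1
position: [0.5725, 0.0305, 0.1649]
orientation: [-0.001, 0.754, 0.657, -0.0]
force: [0.6, -0.2, 0.0]
finger_gap: 0.727
finger_force: 0.0
```

Run:
```python
from h import *
st()
plan([(.5745,.0300,.09,82.2),(.5745,.0300,.059,82.2,2)],maxs=.045)
```

```text
t 21.1 p [0.5725 0.0305 0.1649] yaw 82.16 F [ 0.61 -0.22  0.04] M [ 0.009 -0.007  0.011] gap 0.727 ff 0.0 j6 0.12
call 4 rows: [0.0,0.001,0.037,0.0,0.0,0.001,0.038,0.0,0.0,0.0,0.015,0.0,0.0,0.0,0.016,0.0]
end [0.5745 0.0302 0.0589] 82.16 rows 4
```

carry_out:
  plan: [0,0.001,0.037,0,0,0.001,0.038,0,0,0,0.015,0,0,0,0.013,0,0,0,0,0,0,0,0,0]

```text
time: 21.7
position: [0.5756, 0.0303, 0.063]
orientation: [0.0, 0.753, 0.658, 0.0]
force: [-0.1, -0.2, 0.1]
finger_gap: 0.728
finger_force: 0.0
```

carry_out:
  plan: [0,0,0,0,0,0,0,0,0,0,0,0,0,0,0,0]
  jaw: 0.0
  squeeze: 40

```text
time: 22.1
position: [0.5742, 0.0299, 0.064]
orientation: [-0.001, 0.754, 0.657, -0.0]
force: [-4.0, 1.7, 5.3]
finger_gap: 0.45
finger_force: 40.3
```

carry_out:
  plan: [-0.005,0,-0.009,0,-0.01,0,-0.017,0,-0.01,0,-0.017,0,0,0,-0.035,0,0,0,-0.035,0,0,0,-0.035,0,0,0,0,0,0,0,0,0]

```text
time: 22.9
position: [0.5721, 0.0043, 0.2115]
orientation: [0.001, 0.753, 0.657, 0.001]
force: [-0.8, 0.3, -4.6]
finger_gap: 0.456
finger_force: 41.4
```

Run:
```python
from h import *
M=[]
for i in range(4): M.append(bot.sense()['wrist_torque']);bot.grab_frame('side')
print(np.mean(M,0).round(3));st()
plan([(.534,.2825,.17,5.8),(.534,.2825,.09,5.8)])
```

```text
[-0.057  0.033 -0.018]
t 23.1 p [0.5702 0.0047 0.2085] yaw 82.23 F [ 0.16 -0.51 -3.99] M [-0.083  0.029 -0.018] gap 0.448 ff 41.5 j6 0.07
call 10 rows: [0.03,-0.008,0.004,8.5,0.029,-0.013,0.004,8.5,0.026,-0.017,0.004,8.5,0.024,-0.02,0.004,8.5,0.02,-0.023,0.004,8.5,0.017,-0.026,0.005,8.5,0.012,-0.029,0.004,8.5,0.008,-0.03,0.005,8.5,0.004,-0.031,0.004,8.4,0.0,0.0,0.04,0.0]
call 1 rows: [0.0,0.0,0.04,0.0]
end [0.5338 0.2827 0.0905] 5.83 rows 11
```

carry_out:
  plan: [0.03,-0.008,0.004,8.5,0.029,-0.013,0.004,8.5,0.026,-0.017,0.004,8.5,0.024,-0.02,0.004,8.5,0.02,-0.023,0.004,8.5,0.017,-0.026,0.005,8.5,0.012,-0.029,0.004,8.5,0.008,-0.03,0.005,8.5,0.004,-0.031,0.004,8.4,0,0,0.04,0]

```text
time: 24.1
position: [0.5385, 0.2886, 0.1353]
orientation: [-0.003, 0.999, 0.051, 0.005]
force: [1.7, 0.2, -4.1]
finger_gap: 0.451
finger_force: 41.3
```

carry_out:
  plan: [0,0,0.03,0,0,0,0,0,0,0,0,0]

```text
time: 24.4
position: [0.5344, 0.2823, 0.1011]
orientation: [0.001, 0.999, 0.051, -0.002]
force: [0.9, 0.2, -2.6]
finger_gap: 0.451
finger_force: 41.8
```

Run:
```python
from h import *
st()
plan([(.538,.2829,.062,5.8)])
```

```text
t 24.4 p [0.5344 0.2823 0.1011] yaw 5.83 F [ 0.85  0.24 -2.64] M [ 0.03   0.058 -0.001] gap 0.451 ff 41.8 j6 1.89
call 1 rows: [0.004,0.0,0.039,0.0]
end [0.5384 0.2827 0.0621] 5.83 rows 1
```

carry_out:
  plan: [0.002,0,0.02,0,0.002,-0.001,0.019,0,0,0,0.005,0,0,0,0.005,0,0,0,0.005,0,0,0,0.003,0,0,0,0,0]

```text
time: 25.1
position: [0.5447, 0.2861, 0.0497]
orientation: [-0.002, 0.999, 0.051, 0.006]
force: [3.2, 1.4, 5.5]
finger_gap: 0.453
finger_force: 43.0
```

Run:
```python
from h import *
st()
```

```text
t 25.1 p [0.5447 0.2861 0.0497] yaw 5.81 F [3.15 1.37 5.46] M [ 0.263 -0.259 -0.028] gap 0.453 ff 43.0 j6 1.88
```

carry_out:
  plan: [-0.005,0,-0.008,0,-0.005,0,0,0,0,0,0.006,0,0,0,0.005,0,0.001,0,0.002,0,0,0,0,0]

```text
time: 25.7
position: [0.5314, 0.2846, 0.0412]
orientation: [-0.001, 0.999, 0.051, 0.001]
force: [-0.7, 3.2, 5.3]
finger_gap: 0.453
finger_force: 43.5
```

Run:
```python
from h import *
st()
```

```text
t 25.7 p [0.5314 0.2846 0.0412] yaw 5.79 F [-0.67  3.19  5.3 ] M [ 0.511  0.341 -0.086] gap 0.453 ff 43.5 j6 1.89
```

carry_out:
  plan: [0.006,0,0.0,0,0.006,0,0.001,0,0.005,0,0.001,0,0.003,0,0,0,0,0,0,0]

```text
time: 26.2
position: [0.5474, 0.2858, 0.0375]
orientation: [-0.0, 0.999, 0.05, -0.003]
force: [-4.2, 3.0, 0.6]
finger_gap: 0.456
finger_force: 43.6
```

Run:
```python
from h import *
st()
```

```text
t 26.2 p [0.5474 0.2858 0.0375] yaw 5.77 F [-4.2   2.95  0.64] M [ 0.545  1.036 -0.193] gap 0.456 ff 43.6 j6 1.88
```

carry_out:
  plan: [0.003,0,0,0,0,0,0,0]

```text
time: 26.4
position: [0.5503, 0.2861, 0.0375]
orientation: [-0.0, 0.999, 0.05, -0.003]
force: [-4.2, 2.9, 2.8]
finger_gap: 0.453
finger_force: 43.7
```

carry_out:
  plan: [0,0,0,0,0,0,0,0,0,0,0,0]
  jaw: 0.062

```text
time: 26.7
position: [0.5537, 0.2854, 0.0384]
orientation: [0.0, 0.999, 0.051, 0.0]
force: [0.1, 0.0, -0.1]
finger_gap: 0.727
finger_force: 0.0
```

carry_out:
  plan: [0,0,-0.01,0,0,0,-0.03,0,0,0,-0.045,0,0,0,-0.045,0,0,0.04,-0.045,0,0,0.045,-0.045,0,0,0.045,-0.03,0,0,0,0,0,0,0,0,0]

```text
time: 27.6
position: [0.565, 0.1751, 0.2708]
orientation: [-0.0, 0.999, 0.05, 0.002]
force: [-0.7, -0.3, 0.0]
finger_gap: 0.728
finger_force: 0.0
```

Run:
```python
from h import *
st()
# expected cap outline of seated tubes projected vs. seen
c,s=np.cos(np.radians(5.8)),np.sin(np.radians(5.8))
for cam in ('side','scene'):
  f=bot.grab_frame(cam);hsv=cv2.cvtColor(f['img'],cv2.COLOR_RGB2HSV);m=cv2.inRange(hsv,(20,120,60),(35,255,255))
  n,l,sx,ce=cv2.connectedComponentsWithStats(m)
  for k in range(1,n):
    if sx[k][4]>60: print(cam,'seen box',sx[k].tolist())
  for P in ((.5422,.3678,.049),(.5507,.2842,.049),(.477,-.314,.026)):
    q=[]
    for a in (.054,.086):
      for t in np.linspace(0,2*np.pi,17):
        q.append([P[0]+c*a-s*.0228*np.cos(t),P[1]+s*a+c*.0228*np.cos(t),P[2]+.0228*np.sin(t)])
    q=proj(f,q);mn=q.min(0);print(cam,'expect',mn.round(1),(q.max(0)-mn).round(1))
```

```text
t 27.6 p [0.565  0.1751 0.2708] yaw 5.69 F [-0.74 -0.31  0.01] M [-0.029  0.022  0.006] gap 0.728 ff 0.0 j6 1.7
side seen box [301, 279, 16, 22, 304]
side seen box [304, 312, 17, 24, 355]
side expect [302.2 311.5] [18.2 24.7]
side expect [298.3 278.7] [16.9 22.6]
side expect [322.4 132.5] [11.8 14.8]
scene seen box [362, 166, 10, 13, 103]
scene seen box [244, 236, 15, 18, 179]
scene seen box [226, 253, 16, 19, 200]
scene expect [223.9 250.9] [20.9 20.9]
scene expect [241.3 233.8] [19.4 19.6]
scene expect [358.7 164.4] [12.3 14.1]
```

Run:
```python
from h import *
plan([(.50,.16,.36,82)])
```

```text
call 9 rows: [-0.007,0.001,-0.01,-8.5,-0.007,0.0,-0.01,-8.5,-0.007,-0.001,-0.01,-8.5,-0.007,-0.002,-0.01,-8.4,-0.007,-0.003,-0.01,-8.5,-0.006,-0.004,-0.01,-8.4,-0.005,-0.005,-0.011,-8.5,-0.005,-0.006,-0.01,-8.4,-0.004,-0.007,-0.011,-8.5]
end [0.4995 0.1598 0.3605] 82.03 rows 9
```

carry_out:
  plan: [-0.007,0.001,-0.01,-8.5,-0.007,0,-0.01,-8.5,-0.007,-0.001,-0.01,-8.5,-0.007,-0.002,-0.01,-8.4,-0.007,-0.003,-0.01,-8.5,-0.006,-0.004,-0.01,-8.4,-0.005,-0.005,-0.011,-8.5,-0.005,-0.006,-0.01,-8.4,-0.004,-0.007,-0.011,-8.5]

```text
time: 28.6
position: [0.4991, 0.1607, 0.3595]
orientation: [-0.001, 0.752, 0.659, -0.002]
force: [0.0, -0.3, 0.4]
finger_gap: 0.727
finger_force: 0.0
```

carry_out:
  plan: [0,0,0,0,0,0,0,0,0,0,0,0]

```text
time: 28.9
position: [0.5001, 0.16, 0.3596]
orientation: [-0.001, 0.755, 0.656, -0.001]
force: [0.0, 0.1, 0.2]
finger_gap: 0.729
finger_force: 0.0
```

Run:
```python
from h import *
st();f=wrist('w4');I=f['img'];hsv=cv2.cvtColor(I,cv2.COLOR_RGB2HSV)
m=cv2.inRange(hsv,(20,120,60),(35,255,255));n,l,sx,ce=cv2.connectedComponentsWithStats(m)
for k in range(1,n):
  if sx[k][4]>60: print('cap box',sx[k].tolist())
b=cv2.inRange(hsv,(100,150,40),(125,255,255));b=cv2.morphologyEx(b,cv2.MORPH_OPEN,np.ones((2,2),np.uint8))
n,l,s2,_=cv2.connectedComponentsWithStats(b);hull=cv2.convexHull(np.vstack([np.argwhere(l==k)[:,::-1] for k in range(1,n) if s2[k][4]>150]).astype(np.int32))
print('blue hull',cv2.approxPolyDP(hull,5,True)[:,0].tolist())
c,s=np.cos(np.radians(5.81)),np.sin(np.radians(5.81))
print('blue expect',proj(f,[[.5465+c*x-s*y,.326+s*x+c*y,.013] for x,y in((-.075,.098),(.075,.098),(.075,-.098),(-.075,-.098))]).round(1).tolist())
for P in ((.5422,.3678,.049),(.5507,.2842,.049)):
  for a0,a1,R,nm in((.054,.086,.0228,'cap'),(-.054,-.05,.02,'base')):
    q=proj(f,[[P[0]+c*a-s*R*np.cos(t),P[1]+s*a+c*R*np.cos(t),P[2]+R*np.sin(t)] for a in(a0,a1) for t in np.linspace(0,6.28,24)]);print(nm,'expect',q.min(0).round(1),q.max(0).round(1))
  # grey-level change along the tube top line: base end position
  L=[[P[0]+c*a,P[1]+s*a,P[2]+.015] for a in np.arange(-.075,-.035,.002)];print([I[int(round(v)),int(round(u))].tolist() for u,v in proj(f,L) if 0<=v<400])
```

```text
t 28.9 p [0.5001 0.16   0.3596] yaw 81.94 F [0.01 0.09 0.18] M [-0.002 -0.021 -0.004] gap 0.729 ff 0.0 j6 0.37
cap box [374, 0, 24, 9, 135]
cap box [380, 34, 30, 41, 862]
blue hull [[385, 8], [400, 97], [266, 302], [260, 240], [276, 0]]
blue expect [[268.8, -20.0], [375.5, -49.9], [401.4, 97.0], [304.8, 121.4]]
cap expect [368.3 -38.5] [402.6   8.8]
base expect [287.2  -7.1] [298.6  28. ]
[[190, 194, 200], [200, 203, 203], [67, 97, 150], [38, 73, 129], [43, 76, 129], [67, 113, 179], [67, 112, 177], [68, 113, 178], [65, 112, 178], [61, 105, 172], [207, 200, 185], [218, 214, 206], [215, 212, 204], [217, 214, 206], [215, 212, 204], [215, 211, 203], [216, 213, 205], [216, 213, 205], [217, 214, 206], [216, 213, 205]]
cap expect [380.8  32.9] [414.1  74.9]
base expect [303.9  61.5] [314.2  92.4]
[[199, 204, 208], [208, 210, 212], [69, 106, 168], [50, 98, 170], [63, 104, 166], [72, 120, 185], [70, 117, 182], [69, 117, 184], [171, 166, 170], [211, 205, 191], [221, 217, 208], [220, 217, 209], [220, 217, 209], [221, 218, 210], [220, 216, 208], [218, 215, 207], [221, 218, 210], [219, 216, 208], [222, 219, 211], [220, 217, 209]]
```

```bash
python3 -c "
from h import *
print(bot.sign_off())"
```

```text
the job is handed in; nothing more can be done
None
```

I put the loose tube from slot 1 flat in the tray and seated the tubes from slots 2 and 3 in the cradle, within about 5 mm of their points by camera. I handed the job in at about 29 s without seeing the verdict. Only slot 1 was tipped: its moment changed by about 0.13 N m. Slot 3's vial already sat at the cap end, and slot 2 counts as firm only because the judging allows one loose tube.

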